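# Take a pattern plate from the slotted rack to the copy stand

## Task

Swing the brass keeper bar of the pattern rack well aside, clear of all three plates, then slide the orange plate straight up out of its slot by its top edge. Set it on the leaning copy stand, same edge down, bottom edge on the ledge behind the brass lip and back flat against the panel, wholly on the ledge, without dropping it. Leave the other two plates in their slots and the hat block, jar and brush where they are.

Things in the scene. Friction and masses are not known exactly. Their poses are not given: they have to be found in the camera images.
- plate_orange_mid (a point): The orange pattern plate to be moved: rigid, 5 mm thick (its own x), 140 mm wide (y), 130 mm high (z), about 0.13 kg, dark oval drawn on both faces. This point is its centre, 65 mm above its bottom edge; z points to its top edge. It stands upright in one of the rack's three slots, its top edge 70 mm above the rack's cheeks.
- plate_green: Green pattern plate of the same size, in another slot; origin at the centre of its bottom edge, z to its top edge. Stays in the rack.
- plate_white: White pattern plate of the same size, in another slot; origin at the centre of its bottom edge, z to its top edge. Stays in the rack.
- rack: Light wooden slotted rack, fixed, 150 (x) by 164 mm (y). Origin under its centre on the table, z up. Floor 15 mm high; two cheeks along x at y = -82..-64 and 64..82 mm, 75 mm high, with upright grooves 8 mm wide and deep at x = -40, 0, +40 mm. The three plates stand in them facing +-x, tops 145 mm high; which is where varies. A post 18 mm square at x = 84, y = 40 mm carries the keeper.
- keeper (a joint): Flat brass bar 12 mm wide hinged about the upright post; angle in rad. At 0 (starts 0 to 0.15) it runs along the rack's -x at y = 40 mm, 152 to 160 mm above the table, 7 mm over the three plates, and stops them being lifted. As the angle grows its free end swings to the rack's +y; stop at 1.6. From about 0.85 it is clear of all plates. Light friction (0.3 N at the knob); stays where left.
- keeper_knob (a point): Middle of the upright black knob on the keeper's free end, 166 mm from the hinge axis: a round post 14 mm in diameter, from 160 to 205 mm above the table, this point at 182.5 mm. Can be pushed sideways or pinched.
- keeper_hinge (a point): Point on the keeper's upright hinge axis, 152 mm above the table.
- rest: Dark leaning panel with ledge on the copy stand, fixed. Origin at the middle of the corner between ledge top and panel face, 35 mm above the table. z runs up the face, which leans back 0.26 rad from vertical; x square out of the face to the open front (away from the robot); y along the ledge. Panel 180 mm wide, 8 thick, up to z = 58 mm; ledge 26 mm deep to a brass lip 10 mm high, 5 thick.
- hat_block: Bystander: loose round wooden hat block, 144 mm in diameter, 110 mm high; origin under its centre.
- jar: Bystander: loose amber glass jar with black cap, 52 mm in diameter, 70 mm high; origin under its centre.
- brush: Bystander: loose brush lying on the table, handle to its -x.
Not all that is in view belongs to the job. Leave any pink look-alike of the rack alone.

How it is judged:
On the way, in this order (a step that is already met when the one before it is completed fails the run):
1. the keeper bar is swung aside, beyond 0.8 rad (value of joint keeper above 0.8 rad), for 0.2 s.
2. the orange plate has been slid up, upright, until its bottom edge is clear above the rack's cheeks (z of plate_orange_mid in the frame of rack above 0.142 m and y of plate_orange_mid in the frame of rack between -0.03 and 0.03 m and angle between plate_orange_mid's own z axis and vertical below 0.25 rad), for 0.1 s.
At the end, for the whole second after the job is handed in: The orange plate rests on the copy stand, same edge down: within 5 mm of lying on the ledge and flat on the panel, within 0.08 rad of parallel to it, within 20 mm of the ledge's middle, released and still. The green and white plates are within 20 mm of their starts (x of plate_orange_mid in the frame of rest between -0.002 and 0.008 m and y of plate_orange_mid in the frame of rest between -0.02 and 0.02 m and z of plate_orange_mid in the frame of rest between 0.06 and 0.07 m and angle between the z axis of plate_orange_mid and the z axis of rest, either way round below 0.08 rad and angle between plate_orange_mid's own z axis and vertical below 0.6 rad and linear speed of plate_orange below 0.02 m/s and distance of each of plate_green, plate_white from where it was at the start of the episode below 0.02 m); the robot touches nothing.
It fails at once if another plate is moved over 20 mm (distance of any of plate_green, plate_white from where it was at the start of the episode above 0.02 m).
It fails at once if the hat block, jar or brush is moved over 30 mm (distance of any of hat_block, jar, brush from where it was at the start of the episode above 0.03 m).
It fails at once if the orange plate is dropped (over 0.6 m/s and not held) (linear speed of plate_orange above 0.6 m/s and contact force between plate_orange and the fingers below 0.1 N).
It also fails if it takes over 64 s, if anything falls off the work surface, if the arm or the gripper's body presses on something with over 40 N, if the wrist force passes 120 N, or if a joint passes its speed limit or range.

## Robot

A 7-joint arm with a two-finger parallel gripper is mounted at the origin on the work surface. World frame = base frame: x ahead of the robot, y to its left, z up, the work surface at z = 0. Lengths are in m, angles in rad, forces in N, time in s.
With the tool pointing down it reaches from about 0.35 to 0.9 m from the base axis. Payload 7.2 kg.
Tool frame: the origin (TCP) lies between the finger pads; the fingertips stand ahead of it and the grasp point (between the pads) lies 2 mm behind it (manip.tip_reach is the z of the fingertips in the tool frame, in m); z points along the fingers, y is the direction in which the jaws open and shut (so a half turn about z gives the same grasp; the last joint's range is limited). The gripper opens to 85 mm and grips with 20 to 120 N. Pads are 22 mm wide; open, the fingers measure 114 mm over their backs; the gripper's body (76 mm by 85 mm) begins 54 mm behind the grasp point. The pads swing forward as they close: fully open they stand 13 mm farther back than shut.
Start: joints at [1.209, 0.411, -0.013, 1.596, 0.006, 1.134, -0.082], TCP at [0.181, -0.598, 0.248] pointing down, gripper open.
Joint ranges: [-2.95, 2.95], [-0.29, 1.99], [-1.47, 1.44], [0.14, 2.54], [-1.03, 4.17], [0.13, 1.85], [-2.86, 2.86]. Speed limits (rad/s): [2.39, 2.39, 3.01, 3.01, 3.14, 3.14, 3.14].

## Interface

Orientations are given as [roll, pitch, yaw] about the fixed x, y, z axes, in that order (R = Rz(yaw) Ry(pitch) Rx(roll)).
In Python, from rig import manip gives the robot as it stands.
- The arm moves only by the shell command python3 -m handwheel 'ROWS'. ROWS is JSON, one flat list of numbers, 7 for each row, row after row: the opening, from -1 (shut) to 1 (fully open), then the shift along the world's x, y, z in units of 50 mm (1.0 is 50 mm), then the turn, a rotation vector about the world's x, y, z in units of 6 degrees (1.0 is 6 degrees). In form: [hand, x, y, z, wx, wy, wz, hand, x, y, z, wx, wy, wz, ...]. A call has 1 to 5 rows; each row is the pose to reach, as a shift and turn from the pose commanded when the call began; what a row does not reach only later rows make up. A row lasts 1/10 s, in which the tool goes at most 50 mm and 8.59 degrees, less where a joint would pass 70% of its speed; a pose out of reach is approached as far as the arm can. A call with a gripper value outside its range is refused whole. The fingers move at their own pace and stop on an object; the grip force is fixed at half the most. Time passes only in rows, so rows that repeat a pose let the fingers close. It gives the time, the measured TCP pose, the force and the opening at its end, in the units of the state.
- manip.read_state(): the state, without advancing time (a new reading comes with each control period).
- manip.read_camera(name): name is "scene" or "top" or "wrist"; returns the picture (384x512x3 uint8, red, green, blue); there is no depth.
- manip.camera_info(name): a dict with "fx", "fy", "cx", "cy" (pixels), "D" ([k1, k2, p1, p2, k3] as OpenCV has them; the pictures are not rectified), "rvec" (rotation vector, rad) and "tvec" (3), from world to camera coordinates, as OpenCV has them; the wrist camera has in their place "tool_from_camera" (4x4, takes a point from camera to tool coordinates, whose origin is the TCP and whose axes are the flange's). Camera axes: x right, y down, z forward; pixel columns grow to the right and rows downward; lengths in m; the calibration is good to about 2 mm. A picture is of the moment at which its call begins: read the wrist's pose just before it. camera_info takes no time and is no camera call.
- manip.sign_off(): hands the job in, once; it reports no verdict.
Trained networks look in the newest picture that a camera, given by its name, has taken for a name from the list of things; names that differ only in an ending like _2 or _b are one class to them, and where a whole thing is asked for, a point or a joint stands for the part that bears it (a point fixed in the world has none). Each returns a list of dicts, best first, with "p" (0 to 1); they miss things now and then, are a little off and sometimes report something else, mostly with a low value. They report only what shows in the picture. A call takes as long as a camera call. They do not tell look-alikes from the thing itself.
- manip.silhouettes(name, camera): "region" (384x512 bool, what is visible of it) and "position" ([column, row] in pixels, amid what is visible of it).
- manip.mark_of(name, camera): "position" ([column, row] in pixels: a listed point, or the origin of a listed thing).
The state is a dict: "time_s": time; "joints": joint angles; "qd": joint speeds; "tau": joint torques, N m; "position": TCP position; "ee_rot": TCP orientation; "force": force on the tool from outside, world axes, zero at the start; "ft_torque": the same for the moment, N m; "gripper_width": finger opening in m.
Only numpy, scipy, OpenCV 4.12 (cv2) and the standard library are available. Lean on these libraries where they do the work, as an engineer would, in place of code of your own. Each camera call takes 0.05 s, during which the arm holds its last target. There are 200 camera calls.

## Working session

There is one attempt and no reset: what is moved stays moved. The work goes in short steps, Python scripts to look and compute and a shell command to move; the robot and the scene stay as the last step left them, time stands still between calls to the robot, and variables do not carry over. Pictures are saved under pics/ and viewed, about 8 in all and at most 12, crops included, and the job is handed in when it is done.

```bash
ls; mkdir -p pics; cat > h.py <<'E'
import numpy as np,cv2
from rig import manip
def save(cam,name,crop=None,scale=1):
    im=manip.read_camera(cam)[:,:,::-1]
    if crop: im=im[crop[1]:crop[3],crop[0]:crop[2]]
    im=cv2.resize(np.ascontiguousarray(im),None,fx=scale,fy=scale); cv2.imwrite('pics/'+name,im)
def ray(cam,px):
    c=manip.camera_info(cam)
    K=np.array([[c['fx'],0,c['cx']],[0,c['fy'],c['cy']],[0,0,1]])
    u=cv2.undistortPoints(np.array([[px]],float),K,np.array(c['D'])).ravel()
    d=np.array([u[0],u[1],1])
    if 'rvec' in c:
        R=cv2.Rodrigues(np.array(c['rvec'],float))[0];t=np.array(c['tvec']).ravel()
        return -R.T@t,R.T@d
    s=manip.read_state();from scipy.spatial.transform import Rotation as Ro
    T=np.eye(4);e=np.array(s['ee_rot']);T[:3,:3]=Ro.from_euler('xyz',e).as_matrix() if e.size==3 else e;T[:3,3]=s['position']
    T=T@np.array(c['tool_from_camera']);return T[:3,3],T[:3,:3]@d
def atz(cam,px,z):
    o,d=ray(cam,px);return o+d*(z-o[2])/d[2]
def proj(cam,P):
    c=manip.camera_info(cam);K=np.array([[c['fx'],0,c['cx']],[0,c['fy'],c['cy']],[0,0,1]])
    return cv2.projectPoints(np.array(P,float).reshape(-1,1,3),np.array(c['rvec'],float),np.array(c['tvec'],float),K,np.array(c['D']))[0][:,0]
def tri(p1,p2,c1='scene',c2='top'):
    (a,d),(b,e)=ray(c1,p1),ray(c2,p2);d/=np.linalg.norm(d);e/=np.linalg.norm(e)
    s=np.linalg.lstsq(np.c_[d,-e],b-a,rcond=None)[0];x,y=a+s[0]*d,b+s[1]*e
    return (x+y)/2,np.linalg.norm(x-y)
E
python3 - <<'E'
from h import *
np.set_printoptions(precision=4,suppress=True)
save('scene','s0.png',scale=1.5);save('top','t0.png',scale=1.5)
s=manip.read_state();print(s['position'],s['ee_rot'],manip.tip_reach)
for n in ['plate_orange_mid','plate_green','plate_white','rack','keeper_knob','keeper_hinge','rest','hat_block','jar','brush']:
    m={c:manip.mark_of(n,c) for c in('scene','top')}
    for c in m: print(n,c,[(np.round(q['position'],1),round(q['p'],2)) for q in m[c][:3]])
    if m['scene'] and m['top']: print('   ',*tri(m['scene'][0]['position'],m['top'][0]['position']))
E
```

```text
pics
[ 0.1808 -0.5978  0.2475] [-3.1401  0.0001  0.2938] 0.017
plate_orange_mid scene [(array([309.9, 179.7]), 0.69)]
plate_orange_mid top [(array([183.3, 187.9]), 0.83)]
    [0.6012 0.1382 0.0632] 0.0025073325125588037
plate_green scene [(array([296.7, 176.4]), 0.63)]
plate_green top [(array([179. , 212.9]), 0.52)]
    [0.5248 0.158  0.011 ] 0.0013410872351513948
plate_white scene [(array([303.1, 184. ]), 0.88)]
plate_white top [(array([185.4, 196.5]), 0.58), (array([183.1, 188.5]), 0.22)]
    [0.577  0.1361 0.0267] 0.003414199376851184
rack scene [(array([240.4, 165.2]), 0.89), (array([299.9, 190.1]), 0.83), (array([295. , 177.8]), 0.17)]
rack top [(array([207.7, 269.7]), 0.89), (array([186.7, 202.7]), 0.57), (array([167.3, 165.8]), 0.28)]
    [ 0.3421  0.0581 -0.0032] 0.004765349265680968
keeper_knob scene [(array([231.5, 109.8]), 0.8), (array([303.4, 129.3]), 0.75)]
keeper_knob top [(array([153.9, 221.6]), 0.84), (array([193.8, 305.5]), 0.71)]
    [0.4339 0.0743 0.3165] 0.20923407555290516
keeper_hinge scene [(array([269.5, 135.2]), 0.78), (array([335.4, 161.6]), 0.71)]
keeper_hinge top [(array([185.5, 245.1]), 0.85), (array([165.8, 167.3]), 0.57)]
    [0.4253 0.1106 0.1573] 0.0021074808622649514
rest scene [(array([225.3, 249.3]), 0.7)]
rest top [(array([304.3, 181.2]), 0.87)]
    [ 0.6338 -0.2476  0.0452] 0.0063885034889791205
hat_block scene []
hat_block top [(array([367.2, 186.6]), 0.59), (array([182.9, 212.1]), 0.15)]
jar scene [(array([256.7, 276.3]), 0.85), (array([170.4, 295.5]), 0.68)]
jar top [(array([294.2, 148.5]), 0.76)]
    [ 0.7458 -0.2189  0.0038] 0.012878947366282223
brush scene [(array([324.7, 236.9]), 0.77)]
brush top [(array([219.6, 140.8]), 0.68)]
    [0.7697 0.0356 0.0023] 0.0008098192623548253
```

View pics/s0.png

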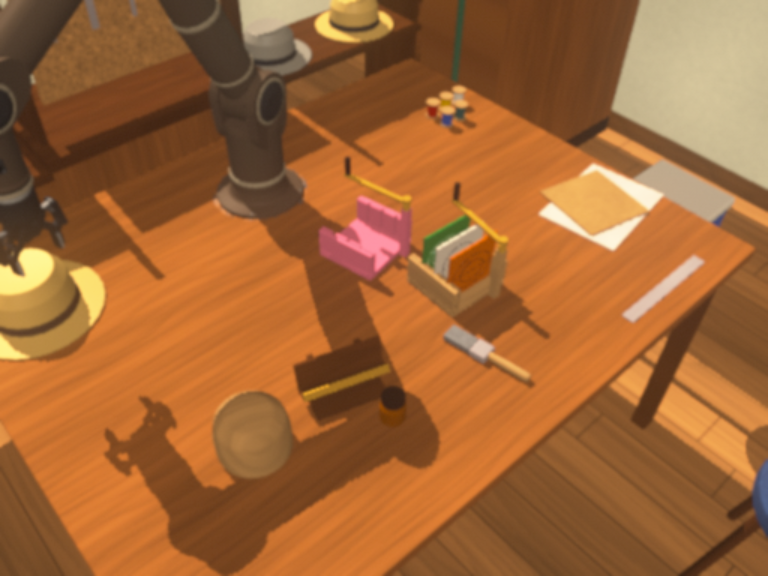

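View pics/t0.png

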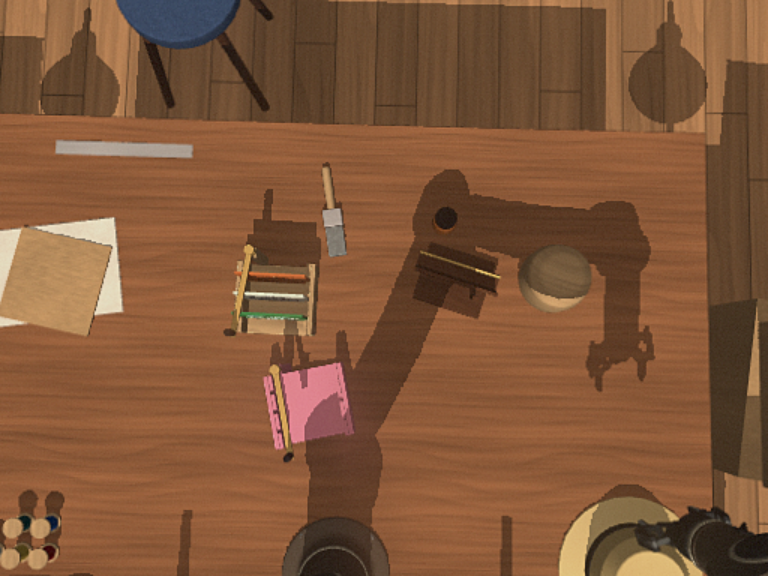

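The wooden rack is at scene (303,180), with its knob at scene (303,129) and top (154,222). The pink look-alike is at scene (240,165), top (207,270), and its knob at scene (231,110), top (194,305). I choose the wooden one. Its orange plate stands in the slot farthest from the robot, and the rest is at top (304,181).

```bash
python3 - <<'E'
from h import *
np.set_printoptions(precision=4,suppress=True)
manip.read_camera('scene');manip.read_camera('top')
print('hinge',tri([335.4,161.6],[165.8,167.3]),atz('top',[165.8,167.3],.152),atz('scene',[335.4,161.6],.152))
print('knob',tri([303.4,129.3],[153.9,221.6]),atz('top',[153.9,221.6],.1825),atz('scene',[303.4,129.3],.1825))
print('rack',atz('top',[186.7,202.7],0),atz('scene',[299.9,190.1],0),'rest',atz('top',[304.3,181.2],.035),atz('scene',[225.3,249.3],.035))
print('hat',atz('top',[367,186.6],0),'jar',atz('top',[294,148.5],0))
# plate top edges by silhouettes & lip line
for n in['plate_orange_mid','plate_green','plate_white']:
  r=manip.silhouettes(n,'top')[0]['region'];ys,xs=np.nonzero(r);(c,wh,a)=cv2.minAreaRect(np.c_[xs,ys].astype(np.float32));print(n,c,wh,a,len(xs),atz('top',c,.145))
for c,k,z in(('top',[[418,255],[500,277]],.045),('scene',[[302,396],[389,369]],.045)):
  for p in k: print('lip',c,atz(c,np.array(p)/1.5,z))
im=manip.read_camera('top')[:,:,::-1][145:240,140:345];cv2.imwrite('pics/tc.png',cv2.resize(im,None,fx=3.9,fy=3.9,interpolation=cv2.INTER_CUBIC))
E
```

```text
hinge (array([0.6543, 0.1802, 0.1541]), np.float64(0.005788922993496845)) [0.6526 0.1784 0.152 ] [0.6543 0.1849 0.152 ]
knob (array([0.4912, 0.2018, 0.175 ]), np.float64(0.0031385983603749996)) [0.4899 0.1988 0.1825] [0.4982 0.1958 0.1825]
rack [0.5601 0.1366 0.    ] [0.5722 0.1262 0.    ] rest [ 0.637  -0.2461  0.035 ] [ 0.6255 -0.2452  0.035 ]
hat [ 0.6289 -0.4577  0.    ] jar [ 0.7506 -0.2135  0.    ]
plate_orange_mid (181.4717254638672, 184.59388732910156) (49.22993469238281, 6.088339805603027) 2.726310968399048 259 [0.603  0.1311 0.145 ]
plate_green (182.01104736328125, 210.2900390625) (42.09962463378906, 3.836794853210449) 3.012787342071533 158 [0.5265 0.1263 0.145 ]
plate_white (184.0, 197.5) (5.0, 38.0) 90.0 188 [0.5647 0.122  0.145 ]
lip top [ 0.6699 -0.1618  0.045 ]
lip top [ 0.627  -0.3385  0.045 ]
lip scene [ 0.6282 -0.3354  0.045 ]
lip scene [ 0.6876 -0.1662  0.045 ]
```

View pics/tc.png

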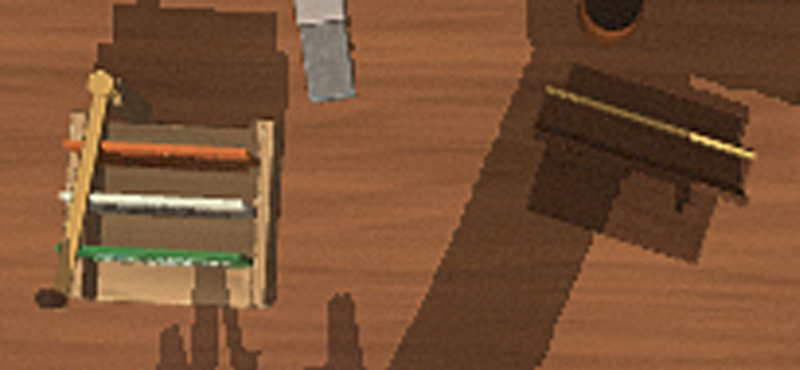

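The crop confirms the choice: wooden rack, brass bar from post at crop (100,85) to knob at (50,298), lying over the orange, white and green plates. The stand's lip is on the far side of its panel. Now I travel, turning the jaws to radial.

```bash
python3 -m handwheel '[-1,0.9,0.8,0.5,0,0,1.4,-1,1.8,1.6,0.9,0,0,2.8,-1,2.7,2.4,1.2,0,0,4.2,-1,3.6,3.2,1.6,0,0,5.6,-1,4.4,4,1.6,0,0,7]'; python3 -m handwheel '[-1,0.4,1,0,0,0,1,-1,0.6,2,0,0,0,2,-1,0.8,3,0,0,0,3,-1,0.9,4,0,0,0,4,-1,1,5,0,0,0,4.8]';python3 -m handwheel '[-1,0,1,0,0,0,0,-1,0,2,0,0,0,0,-1,0,3,0,0,0,0,-1,0,4,0,0,0,0,-1,0,5,0,0,0,0]'
```

```text
time_s: 1.9
position: [0.3598, -0.4376, 0.3212]
ee_rot: [3.139, 0.001, 1.032]
force: [0.7, -0.3, 0.9]
gripper_width: 0.0119
time_s: 2.4
position: [0.4078, -0.1927, 0.3197]
ee_rot: [3.141, 0.0, 1.534]
force: [1.1, 0.3, -0.3]
gripper_width: -0.0
time_s: 2.9
position: [0.4074, 0.0572, 0.32]
ee_rot: [3.14, 0.001, 1.529]
force: [1.0, 0.5, 0.8]
gripper_width: -0.0001
```

```bash
python3 -m handwheel '[-1,0.8,0.5,0.8,0,0,0,-1,1.6,1,1.6,0,0,0,-1,2.2,1.2,2.4,0,0,0,-1,2.2,1.2,2.4,0,0,0]'; python3 - <<'E'
from h import *
np.set_printoptions(precision=4,suppress=True)
save('wrist','w0.png',scale=1.5)
for n,z in [('plate_orange_mid',.08),('plate_green',.015),('plate_white',.015),('rack',0),('keeper_knob',.1825),('keeper_hinge',.152)]:
    for q in manip.mark_of(n,'wrist')[:3]: print(n,np.round(q['position'],1),round(q['p'],2),atz('wrist',q['position'],z))
E
```

```text
time_s: 3.3
position: [0.5201, 0.1166, 0.4422]
ee_rot: [3.138, -0.002, 1.53]
force: [0.6, 0.7, -0.5]
gripper_width: 0.0003
plate_orange_mid [317.1 128.2] 0.66 [0.6167 0.1441 0.08  ]
plate_green [262.1 126.7] 0.74 [0.5291 0.1431 0.015 ]
plate_white [285.7 127.5] 0.82 [0.5692 0.139  0.015 ]
plate_white [284.  127.7] 0.52 [0.5662 0.1387 0.015 ]
rack [171.9 172.9] 0.72 [0.3528 0.0612 0.    ]
keeper_knob [ 66.5 193.1] 0.97 [0.2642 0.0816 0.1825]
keeper_knob [230.6  85.6] 0.72 [0.4893 0.2056 0.1825]
keeper_hinge [361. 108.] 0.67 [0.6549 0.1721 0.152 ]
keeper_hinge [185.4 155.5] 0.57 [0.4192 0.1192 0.152 ]
```

View pics/w0.png

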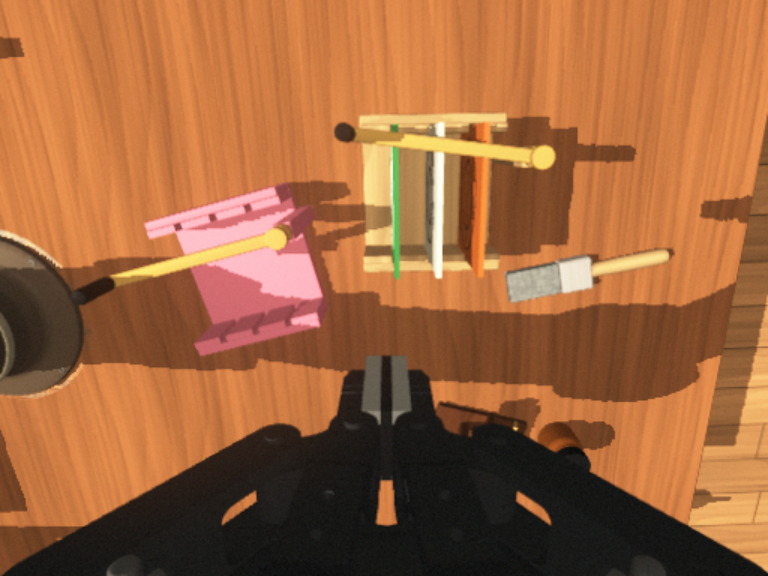

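The wrist view shows the wooden rack's knob at (346,132)/1.5 and its hinge at (543,157)/1.5. The plates run green, white, orange with increasing x, and the pink rack is to the left. The measured knob is (0.489,0.203). I descend beside it on the −y side.

```bash
python3 -m handwheel '[-1,-0.6,0.7,-1,0,0,0,-1,-0.6,0.7,-2,0,0,0,-1,-0.6,0.7,-3,0,0,0,-1,-0.6,0.7,-4,0,0,0,-1,-0.6,0.7,-4.6,0,0,0]'; python3 -m handwheel '[-1,0,0,-0.5,0,0,0,-1,0,0,-0.5,0,0,0]'; python3 - <<'E'
from h import *
save('wrist','w1.png',scale=1.5)
E
```

```text
time_s: 4.15
position: [0.4863, 0.1491, 0.2073]
ee_rot: [-3.141, 0.001, 1.529]
force: [0.4, 0.1, 0.7]
gripper_width: 0.0002
time_s: 4.35
position: [0.485, 0.1485, 0.1812]
ee_rot: [-3.135, 0.002, 1.529]
force: [0.2, 0.8, 0.2]
gripper_width: -0.0002
```

View pics/w1.png

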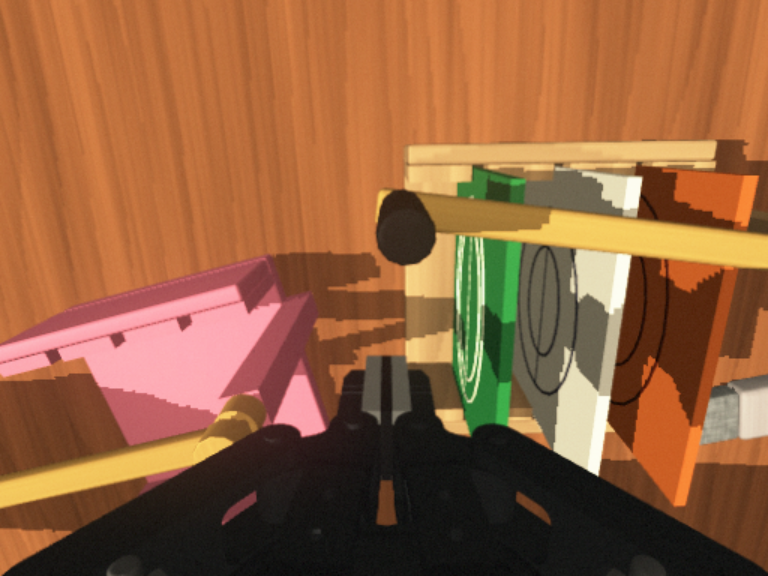

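The knob is ahead at (407,240)/1.5, slightly right of the fingers, and the bar is below tip height. I compute the arc.

```bash
python3 - <<'E'
import numpy as np
b0=.15
F=lambda b:np.array([.654-.166*np.cos(b)-.018*np.sin(b), .178+.166*np.sin(b)-.018*np.cos(b)])
print(F(b0))
bs=np.arange(b0,1.4,.11)
for i in range(0,len(bs)-1,5):
    for b in bs[i+1:i+6]: print(round(b,2),np.round((F(b)-F(bs[i]))/.05,2),round(-np.degrees(b-bs[i])/6,2))
    print()
E
python3 -m handwheel '[-1,0.1,0.3,0.1,0,0,0,-1,0.1,0.6,0.1,0,0,0,-1,0.1,0.6,0.1,0,0,0]'
```

```text
[0.48717411 0.18500885]
0.26 [0.04 0.37] -1.05
0.37 [0.11 0.72] -2.1
0.48 [0.23 1.07] -3.15
0.59 [0.38 1.41] -4.2
0.7 [0.57 1.72] -5.25

0.81 [0.22 0.29] -1.05
0.92 [0.47 0.56] -2.1
1.03 [0.75 0.8 ] -3.15
1.14 [1.06 1.  ] -4.2
1.25 [1.38 1.17] -5.25

1.36 [0.34 0.13] -1.05

time_s: 4.7
position: [0.4938, 0.1839, 0.1924]
ee_rot: [3.137, -0.003, 1.532]
force: [-0.1, -0.6, 0.7]
gripper_width: 0.0001
```

```bash
python3 -m handwheel '[-1,0,0.4,0,0,0,-1.05,-1,0.05,0.75,0,0,0,-2.1,-1,0.15,1.1,0,0,0,-3.15,-1,0.3,1.45,0,0,0,-4.2,-1,0.5,1.75,0,0,0,-5.25]'; python3 -m handwheel '[-1,0.22,0.29,0,0,0,-1.05,-1,0.47,0.56,0,0,0,-2.1,-1,0.75,0.8,0,0,0,-3.15,-1,1.06,1,0,0,0,-4.2,-1,1.38,1.17,0,0,0,-5.25]';python3 -m handwheel '[-1,0.1,0.05,0,0,0,0,-1,0.1,0.05,0,0,0,0]'; python3 - <<'E'
from h import *
save('wrist','w2.png',scale=1.2)
for c in('scene','top','wrist'):
    manip.read_camera(c)
    for q in manip.mark_of('keeper_knob',c)[:3]: print(c,np.round(q['position'],1),round(q['p'],2),atz(c,q['position'],.1825))
E
```

```text
time_s: 5.2
position: [0.5183, 0.2692, 0.1914]
ee_rot: [3.14, -0.002, 0.976]
force: [0.5, -0.5, -0.1]
gripper_width: -0.0002
time_s: 5.7
position: [0.5876, 0.3275, 0.1915]
ee_rot: [-3.141, -0.002, 0.426]
force: [-0.3, 0.0, -0.4]
gripper_width: -0.0002
time_s: 5.9
position: [0.5922, 0.3292, 0.1904]
ee_rot: [-3.141, -0.001, 0.433]
force: [-0.0, -0.7, -0.3]
gripper_width: 0.0001
scene [228.9 111.8] 0.56 [0.26399056 0.07037831 0.1825    ]
scene [358.  128.9] 0.46 [0.6142522  0.33671296 0.1825    ]
top [194.7 302.4] 0.79 [0.26546906 0.07312312 0.1825    ]
top [190.  204.2] 0.59 [0.54253392 0.09775334 0.1825    ]
wrist [252.3 219.8] 0.67 [0.61073796 0.33913226 0.1825    ]
```

The keeper is at about 1.27 rad, with its knob at (0.612,0.338). I retreat and go over the orange plate.

```bash
python3 -m handwheel '[-1,-0.4,-0.2,0.5,0,0,0,-1,-0.4,-0.2,1.5,0,0,1.4,-1,-0.4,-0.7,2.5,0,0,2.8,-1,-0.4,-1.4,3.4,0,0,4.2,-1,-0.4,-2.2,3.6,0,0,5.6]'; python3 -m handwheel '[-0.4,0,-0.8,0,0,0,1.4,-0.4,0.2,-1.6,0,0,0,2.8,-0.4,0.2,-2.2,0,0,0,4.2,-0.4,0.2,-2.6,0,0,0,4.9,-0.4,0.2,-2.6,0,0,0,4.9]'; python3 - <<'E'
from h import *
np.set_printoptions(precision=4,suppress=True)
save('wrist','w3.png',scale=1.5)
for n,z in [('plate_orange_mid',.08),('plate_green',.015),('plate_white',.015),('keeper_knob',.1825),('keeper_hinge',.152)]:
    for q in manip.mark_of(n,'wrist')[:2]: print(n,np.round(q['position'],1),round(q['p'],2),atz('wrist',q['position'],z))
E
```

```text
time_s: 6.75
position: [0.5714, 0.2225, 0.3731]
ee_rot: [3.139, -0.005, 1.027]
force: [0.8, -0.7, 0.3]
gripper_width: -0.0002
time_s: 7.25
position: [0.5821, 0.0861, 0.3688]
ee_rot: [3.141, 0.002, 1.526]
force: [-0.7, 0.2, -0.0]
gripper_width: 0.0258
plate_orange_mid [277.7 115.4] 0.72 [0.6116 0.143  0.08  ]
plate_white [248.9 112.7] 0.88 [0.5718 0.1468 0.015 ]
keeper_hinge [113.8 143.1] 0.78 [0.4224 0.1262 0.152 ]
keeper_hinge [324.8  79.9] 0.58 [0.6571 0.1834 0.152 ]
```

View pics/w3.png

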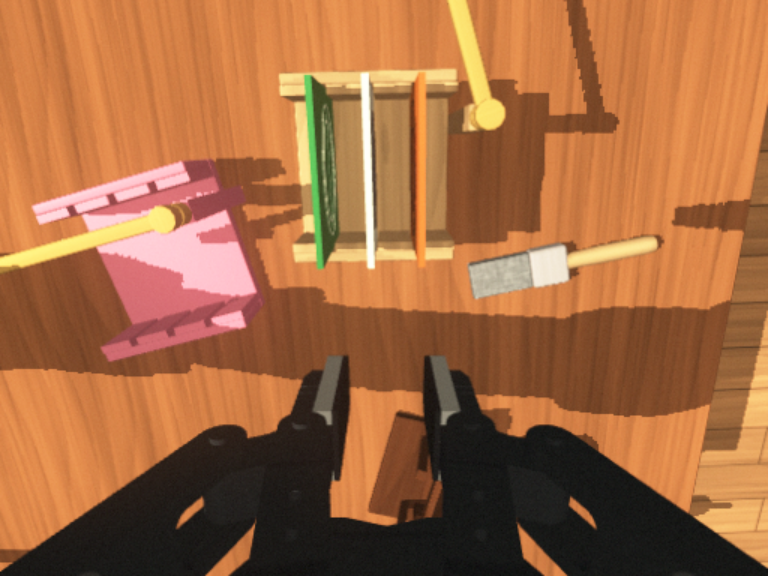

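The bar is clear, pointing off the top right. The orange top edge runs from (421,73) to (422,266) in the 1.5× picture.

```bash
python3 - <<'E'
from h import *
np.set_printoptions(precision=4,suppress=True)
for n,p,q in (('or',(421,73),(422,266)),('wh',(366,74),(371,268)),('gr',(311,76),(321,267))):
    a=atz('wrist',np.array(p)/1.5,.145);b=atz('wrist',np.array(q)/1.5,.145)
    print(n,a,b,(a+b)/2,np.linalg.norm(a-b),np.degrees(np.arctan2((a-b)[1],(a-b)[0]))-90)
E
```

```text
or [0.6116 0.2164 0.145 ] [0.61   0.0772 0.145 ] [0.6108 0.1468 0.145 ] 0.13911529504816292 -0.6448343780997448
wh [0.5731 0.2172 0.145 ] [0.5698 0.0772 0.145 ] [0.5714 0.1472 0.145 ] 0.1400382119047948 -1.379611340740368
gr [0.5346 0.2175 0.145 ] [0.5304 0.0796 0.145 ] [0.5325 0.1486 0.145 ] 0.13794773910219696 -1.7425961979157165
```

```bash
python3 -m handwheel '[-0.4,0.58,1,-0.5,0,0,0.15,-0.4,0.58,1.21,-1.5,0,0,0.15,-0.4,0.58,1.21,-2.5,0,0,0.15,-0.4,0.58,1.21,-3.2,0,0,0.15,-0.4,0.58,1.21,-3.2,0,0,0.15]'; python3 - <<'E'
from h import *
save('wrist','w4.png',scale=1.5)
E
```

```text
time_s: 8.05
position: [0.6073, 0.1507, 0.2027]
ee_rot: [-3.131, 0.003, 1.547]
force: [-0.8, 0.7, 0.2]
gripper_width: 0.0255
```

View pics/w4.png

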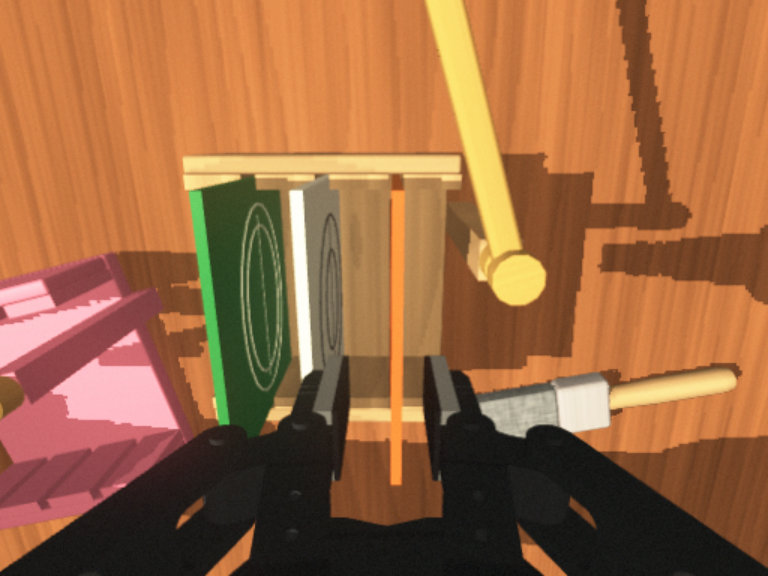

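The plate passes between the pads at column 397 and the jaw middle is at about 387, so I shift +3 mm in x and descend, then close.

```bash
python3 -m handwheel '[-0.4,0.07,-0.07,-0.4,0,0,0,-0.4,0.07,-0.07,-0.8,0,0,0,-0.4,0.07,-0.07,-1.2,0,0,0,-0.4,0.07,-0.07,-1.38,0,0,0,-0.4,0.07,-0.07,-1.38,0,0,0]'; python3 -m handwheel '[-1,0,0,0,0,0,0,-1,0,0,0,0,0,0,-1,0,0,0,0,0,0,-1,0,0,0,0,0,0,-1,0,0,0,0,0,0]'
```

```text
time_s: 8.6
position: [0.6148, 0.1478, 0.1411]
ee_rot: [3.141, -0.0, 1.545]
force: [0.3, -0.4, 0.4]
gripper_width: 0.0254
time_s: 9.1
position: [0.6141, 0.1481, 0.142]
ee_rot: [3.141, -0.0, 1.546]
force: [-4.4, 0.6, 7.2]
gripper_width: 0.0034
```

Contact, but the grip is shallower than planned (grasp point only 2 mm below the top edge). I reopen, go 9 mm deeper and close again.

```bash
python3 -m handwheel '[-0.4,0,0,0,0,0,0,-0.4,0,0,0,0,0,0,-0.4,0,0,0,0,0,0,-0.4,0,0,-0.18,0,0,0,-0.4,0,0,-0.18,0,0,0]'; python3 -m handwheel '[-1,0,0,0,0,0,0,-1,0,0,0,0,0,0,-1,0,0,0,0,0,0,-1,0,0,0,0,0,0,-1,0,0,0,0,0,0]'
```

```text
time_s: 9.6
position: [0.6137, 0.147, 0.1294]
ee_rot: [-3.14, 0.001, 1.545]
force: [0.8, 0.5, -0.7]
gripper_width: 0.026
time_s: 10.1
position: [0.6134, 0.1474, 0.1306]
ee_rot: [-3.14, 0.0, 1.546]
force: [-5.1, -0.1, 0.2]
gripper_width: 0.0042
```

```bash
python3 -m handwheel '[-1,-0.03,0,0.2,0,0,0,-1,-0.03,0,0.4,0,0,0,-1,-0.03,0,0.6,0,0,0]'; python3 -m handwheel '[-1,0,0,0.4,0,0,0,-1,0,0,0.8,0,0,0,-1,0,0,1.2,0,0,0,-1,0,0,1.6,0,0,0,-1,0,0,2,0,0,0]';  python3 -m handwheel '[-1,0,0,0.3,0,0,0,-1,0,0,0.6,0,0,0,-1,0,0,0.6,0,0,0]'; python3 - <<'E'
from h import *
np.set_printoptions(precision=4,suppress=True)
save('wrist','w5.png',scale=1.5)
for c in('scene','top'):
    manip.read_camera(c)
    for n in('plate_orange_mid','rest'):
        for q in manip.mark_of(n,c)[:2]: print(c,n,np.round(q['position'],1),round(q['p'],2),atz(c,q['position'],.035 if n=='rest' else .23))
    if 1:
        r=manip.silhouettes('rest',c)
        if r: m=r[0]['region'];ys,xs=np.nonzero(m);print(xs.min(),xs.max(),ys.min(),ys.max(),m.sum(),cv2.minAreaRect(np.c_[xs,ys].astype(np.float32)))
im=manip.read_camera('top')[:,:,::-1][150:220,260:400];a=cv2.resize(im,None,fx=5.7,fy=4,interpolation=cv2.INTER_CUBIC)
a=cv2.resize(im,None,fx=4,fy=4,interpolation=cv2.INTER_CUBIC)
im=manip.read_camera('scene')[:,:,::-1][215:290,190:330];b=cv2.resize(im,None,fx=4,fy=4,interpolation=cv2.INTER_CUBIC)
cv2.imwrite('pics/rest.png',np.vstack([a,b]))
E
```

```text
time_s: 10.4
position: [0.6132, 0.1475, 0.1623]
ee_rot: [3.14, -0.0, 1.545]
force: [-0.9, -0.4, -1.5]
gripper_width: 0.0047
time_s: 10.9
position: [0.6134, 0.1475, 0.2632]
ee_rot: [3.139, -0.001, 1.545]
force: [0.2, 0.2, -1.0]
gripper_width: 0.0041
time_s: 11.2
position: [0.6137, 0.148, 0.2935]
ee_rot: [3.138, -0.001, 1.545]
force: [-0.3, 0.4, -0.7]
gripper_width: 0.0044
scene plate_orange_mid [316.1 139.3] 0.59 [0.5985 0.1428 0.23  ]
scene rest [224.8 251.3] 0.59 [ 0.6303 -0.2511  0.035 ]
196 259 225 266 1517 ((226.25001525878906, 245.25001525878906), (25.930675506591797, 62.2968635559082), 71.56504821777344)
top plate_orange_mid [176.5 179.7] 0.64 [0.6067 0.1307 0.23  ]
top rest [305.4 184.8] 0.96 [ 0.6254 -0.2498  0.035 ]
277 330 167 196 761 ((304.9924011230469, 181.41612243652344), (56.58790969848633, 14.72745132446289), 18.034282684326172)
```

View pics/rest.png

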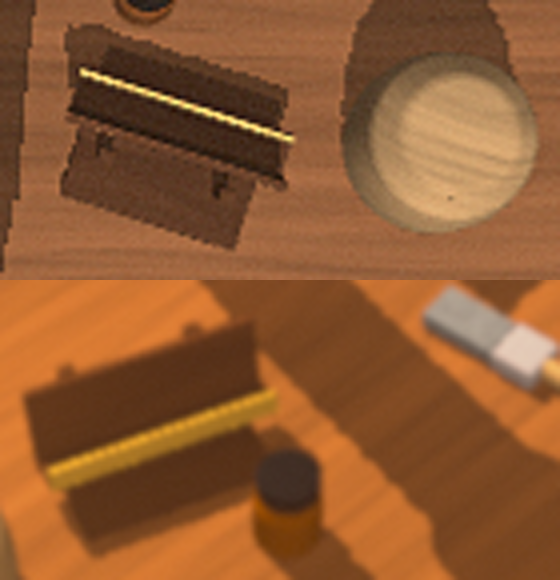

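View pics/w5.png

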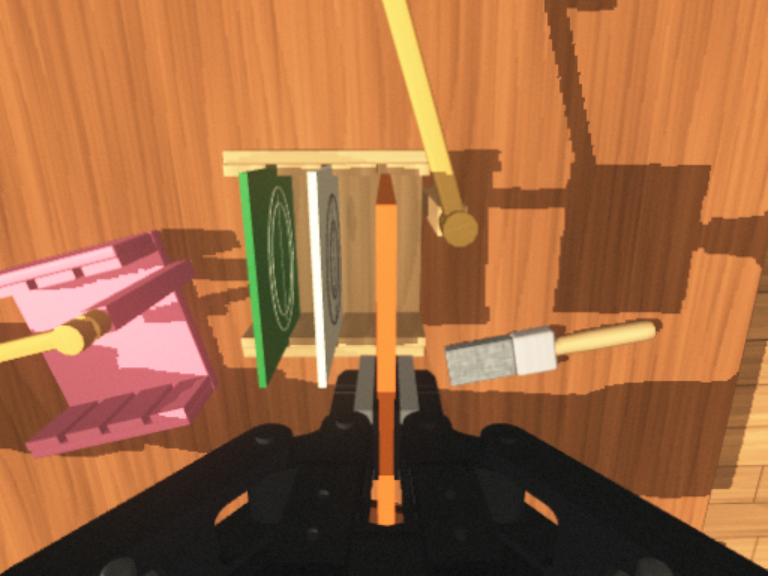

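The plate hangs upright in the grip. In rest.png the stand's lip ends are at (80,72) and (293,139) in the top half, and its panel top ends at (25,398) and (253,322) in the scene half. I fit the rest pose from these.

```bash
cat > fit.py <<'E'
from h import *
from scipy.optimize import least_squares
from scipy.spatial.transform import Rotation as Ro
def TR(p,lean=.26):
    # z leans back (toward -x) => rotate about y by -lean
    return Ro.from_euler('z',p[2]).as_matrix()@Ro.from_euler('y',-lean).as_matrix(),np.array([p[0],p[1],.035])
T4=lambda l:[np.array(q)/4+[260,150] for q in l]
S4=lambda l:[(np.array(q)-[0,280])/4+[190,215] for q in l]
obs=[('top',[28.5,90,10],T4([(80,72)])[0]),('top',[28.5,-90,10],T4([(293,139)])[0]),
('top',[-8,90,58],T4([(70,113)])[0]),('top',[-8,-90,58],T4([(285,186)])[0]),
('scene',[26,-90,10],S4([(47,466)])[0]),('scene',[26,90,10],S4([(274,391)])[0]),
('scene',[-4,-90,58],S4([(25,398)])[0]),('scene',[-4,90,58],S4([(253,322)])[0])]
def res(p,sel=None):
    R,t=TR(p);return np.concatenate([proj(c,R@(np.array(P)/1000)+t)[0]-u for c,P,u in obs if sel in(None,c)])
if __name__=='__main__':
    np.set_printoptions(precision=4,suppress=True)
    for s in(None,'top','scene'):
        r=least_squares(res,[.63,-.25,-.25],args=(s,));print(s,r.x,r.fun.round(1))
E
python3 fit.py
```

```text
None [ 0.632  -0.2437 -0.2962] [-0.2 -2.1  0.  -1.2 -1.9  0.1 -0.6  0.1 -1.   1.2 -0.4 -0.  -1.4 -0.8
 -0.7 -1.1]
top [ 0.6297 -0.2458 -0.291 ] [ 0.4 -1.2  0.7 -0.6 -1.2  1.   0.2  0.7]
scene [ 0.6341 -0.242  -0.3023] [-0.2  1.2  0.5  0.3 -0.6 -0.8  0.3 -0.8]
```

```bash
python3 -m handwheel '[-1,0,-0.3,0.6,0,0,-0.5,-1,0,-1,1.2,0,0,-1,-1,0,-1.7,1.4,0,0,-1.5,-1,0,-2.5,1.4,0,0,-2,-1,0,-3.3,1.4,0,0,-2.58]'; python3 -m handwheel '[-1,0,-0.8,0,0,0,0,-1,0,-1.6,0,0,0,0,-1,0,-2.4,0,0,0,0,-1,0,-3.2,0,0,0,0,-1,0,-4,0,0,0,0]'; python3 -m handwheel '[-1,-0.2,-0.8,0,0,0,0,-1,-0.4,-1.6,0,0,0,0,-1,-0.4,-2.4,0,0,0,0,-1,-0.4,-2.8,0,0,0,0,-1,-0.4,-2.8,0,0,0,0]'
python3 - <<'E'
from h import *
np.set_printoptions(precision=4,suppress=True)
save('wrist','w6.png',scale=1.5)
for q in manip.mark_of('rest','wrist')[:2]: print(np.round(q['position'],1),round(q['p'],2),atz('wrist',q['position'],.035))
E
```

```text
time_s: 12.25
position: [0.6127, -0.0187, 0.3616]
ee_rot: [3.14, -0.0, 1.273]
force: [0.5, 0.2, -1.6]
gripper_width: 0.0042
time_s: 12.75
position: [0.6126, -0.2192, 0.3609]
ee_rot: [3.141, 0.0, 1.275]
force: [1.6, -0.1, -1.0]
gripper_width: 0.0042
time_s: 13.25
position: [0.5916, -0.3616, 0.3597]
ee_rot: [-3.14, 0.001, 1.27]
force: [-0.8, 0.2, -1.0]
gripper_width: 0.004
[255.4  55. ] 0.72 [ 0.6298 -0.2296  0.035 ]
```

View pics/w6.png

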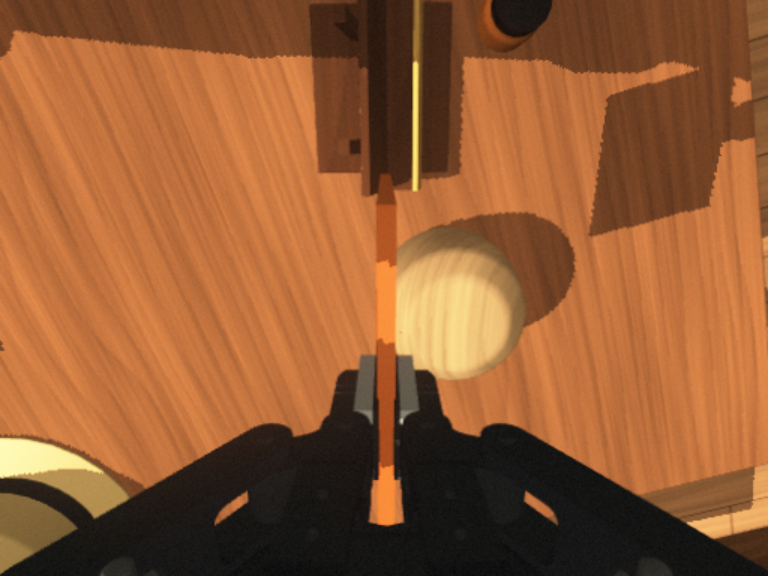

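The wrist view shows the lip from (421,0) to its near end at (415,188), and the panel top's near corner at (363,193). I refine the rest pose with these.

```bash
python3 - <<'E'
from fit import *
np.set_printoptions(precision=4,suppress=True)
a=atz('wrist',np.array((415,188))/1.5,.052);b=atz('wrist',np.array((420.5,5))/1.5,.052)
print(a,b,'yaw',np.arctan2(*(b-a)[[1,0]])-np.pi/2)
for p in([.632,-.2437,-.2962],[.6297,-.2458,-.291]):
    R,t=TR(p);print('model lip end',R@[.0285,-.09,.01]+t,'panel back top',R@[-.008,-.09,.058]+t,'face top',R@[0,-.09,.058]+t)
print('obs panel back top',atz('wrist',np.array((363,193))/1.5,.089))
E
```

```text
[ 0.6312 -0.3266  0.052 ] [ 0.6766 -0.1837  0.052 ] yaw -0.3073654916285018
model lip end [ 0.6296 -0.3371  0.052 ] panel back top [ 0.5841 -0.3232  0.089 ] face top [ 0.5915 -0.3254  0.0911]
model lip end [ 0.6278 -0.3392  0.052 ] panel back top [ 0.5822 -0.3255  0.089 ] face top [ 0.5896 -0.3277  0.0911]
obs panel back top [ 0.5863 -0.314   0.089 ]
```

```bash
cat > goal.py <<'E'
from fit import *
np.set_printoptions(precision=4,suppress=True)
P=[.6328,-.2377,-.30]
def go(x,y,z):
    R,t=TR(P);s=manip.read_state();p=np.array(s['position'])
    M=Ro.from_euler('xyz',s['ee_rot']).as_matrix()
    w=R@np.diag([1,1,1]);G=np.c_[-w[:,1],-w[:,0],-w[:,2]]
    if np.dot(G[:,1],M[:,1])<0: G[:,:2]*=-1
    rv=Ro.from_matrix(G@M.T).as_rotvec()
    g=R@[x,y,z+.115]+t
    print('shift',(g-p)/.05,'turn',np.degrees(rv)/6,'now in rest',R.T@(p-t)-[0,0,.115],s['force'])
E
python3 -c "
from goal import *
for z in(.12,.03,.003): go(.011,0,z)"
```

```text
shift [-0.1574  2.6734 -1.9099] turn [-0.743  -2.3745 -0.0463] now in rest [ 0.081  -0.1254  0.2002] [ 0.7968  0.9056 -0.7294]
shift [ 0.2847  2.5367 -3.6494] turn [-0.743  -2.3745 -0.0463] now in rest [ 0.081  -0.1254  0.2002] [ 0.7968  0.9056 -0.7294]
shift [ 0.4173  2.4956 -4.1712] turn [-0.743  -2.3745 -0.0463] now in rest [ 0.081  -0.1254  0.2002] [ 0.7968  0.9056 -0.7294]
```

```bash
python3 -m handwheel '[-1,0,0.7,0,-0.2,-0.6,0,-1,0,1.4,-0.5,-0.4,-1.2,0,-1,-0.1,2.1,-1,-0.6,-1.8,0,-1,-0.15,2.67,-1.5,-0.74,-2.37,-0.05,-1,-0.15,2.67,-1.9,-0.74,-2.37,-0.05]'; python3 -m handwheel '[-1,0.1,0,-0.4,0,0,0,-1,0.25,-0.05,-1,0,0,0,-1,0.42,-0.12,-1.7,0,0,0,-1,0.42,-0.12,-1.7,0,0,0]'; python3 - <<'E'
from goal import *
go(.011,0,.003); go(.011,0,-.003)
a=manip.read_camera('scene')[170:290,170:310,::-1];b=manip.read_camera('top')[130:220,250:370,::-1]
cv2.imwrite('pics/pre.png',np.hstack([cv2.resize(a,(490,420),interpolation=cv2.INTER_CUBIC),cv2.resize(b,(310,420*1),interpolation=cv2.INTER_CUBIC)]) if 0 else cv2.resize(a,(700,600),interpolation=cv2.INTER_CUBIC))
E
```

```text
time_s: 13.85
position: [0.5837, -0.2154, 0.2651]
ee_rot: [2.882, 0.0, 1.279]
force: [0.1, -0.4, -0.8]
gripper_width: 0.0042
time_s: 14.25
position: [0.6044, -0.2271, 0.1764]
ee_rot: [2.889, -0.0, 1.273]
force: [-0.9, 0.1, -1.4]
gripper_width: 0.0038
shift [ 0.191  -0.0961 -0.4905] turn [-0.0233 -0.0679 -0.0185] now in rest [0.0071 0.0018 0.0294] [-0.877   0.0791 -1.359 ]
shift [ 0.2204 -0.1053 -0.6064] turn [-0.0233 -0.0679 -0.0185] now in rest [0.0071 0.0018 0.0294] [-0.877   0.0791 -1.359 ]
```

View pics/pre.png

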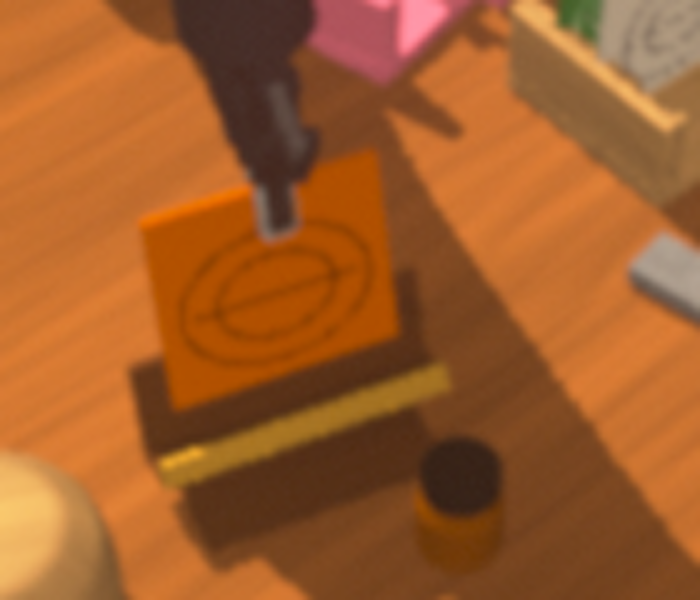

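The plate hovers in front of the panel and behind the lip, roughly centred. Bottom corners are at (175,408) and (400,335), lip from (160,475) to (450,380). I lower it gently.

```bash
python3 -m handwheel '[-1,0.06,0,-0.1,0,-0.07,0,-1,0.1,-0.03,-0.2,0,-0.07,0,-1,0.14,-0.05,-0.3,0,-0.07,0,-1,0.17,-0.07,-0.4,0,-0.07,0,-1,0.17,-0.07,-0.4,0,-0.07,0]';python3 -c "
from goal import *
go(.011,0,-.003)"; python3 -m handwheel '[-1,0.01,0,-0.03,0,0,0,-1,0.01,0,-0.06,0,0,0,-1,0.01,0,-0.06,0,0,0]'; python3 -c "
from goal import *
go(.011,0,-.003)"
```

```text
time_s: 14.85
position: [0.6145, -0.2338, 0.1601]
ee_rot: [2.876, -0.001, 1.269]
force: [-0.4, 0.0, -2.3]
gripper_width: 0.0045
shift [ 0.0195  0.0287 -0.281 ] turn [0.0068 0.0578 0.0151] now in rest [ 0.0141 -0.0017  0.0107] [-0.3624  0.0438 -2.3326]
time_s: 15.15
position: [0.6152, -0.2335, 0.1577]
ee_rot: [2.875, -0.001, 1.27]
force: [0.5, -0.5, -1.1]
gripper_width: 0.0045
shift [ 0.0055  0.0232 -0.233 ] turn [0.0089 0.0649 0.0111] now in rest [ 0.0141 -0.0012  0.0082] [ 0.4648 -0.4756 -1.0799]
```

```bash
python3 -m handwheel '[-1,-0.02,0.01,-0.05,0,0.04,0,-1,-0.03,0.02,-0.1,0,0.04,0,-1,-0.03,0.02,-0.1,0,0.04,0]';  python3 -m handwheel '[-1,0,0,-0.03,0,0,0,-1,0,0,-0.06,0,0,0,-1,0,0,-0.06,0,0,0]'; python3 -c "
from goal import *
go(.011,0,-.003)"
```

```text
time_s: 15.45
position: [0.6134, -0.2324, 0.1524]
ee_rot: [2.879, 0.0, 1.27]
force: [-0.5, -0.4, -1.3]
gripper_width: 0.0045
time_s: 15.75
position: [0.6139, -0.2327, 0.1501]
ee_rot: [2.878, 0.0, 1.269]
force: [-1.6, -0.7, 0.7]
gripper_width: 0.0038
shift [ 0.031   0.0077 -0.0807] turn [0.0127 0.0308 0.0127] now in rest [ 0.0107 -0.0008  0.0013] [-1.594  -0.7489  0.6777]
```

Contact is near, as the force is turning. One more small step.

```bash
python3 -m handwheel '[-1,0,0,-0.03,0,0,0,-1,0,0,-0.03,0,0,0]';  python3 -m handwheel '[-1,0,0,-0.03,0,0,0,-1,0,0,-0.03,0,0,0]'; python3 -c "
from goal import *
go(.0025,0,0)"
```

```text
time_s: 15.95
position: [0.6141, -0.233, 0.15]
ee_rot: [2.877, 0.001, 1.269]
force: [-6.0, 1.0, 11.9]
gripper_width: 0.0041
time_s: 16.15
position: [0.6144, -0.2331, 0.1501]
ee_rot: [2.876, 0.002, 1.269]
force: [-11.6, 2.1, 22.7]
gripper_width: 0.0041
shift [-0.151   0.0679 -0.066 ] turn [0.0326 0.0507 0.0175] now in rest [ 0.0113 -0.001   0.0011] [-11.6162   2.0835  22.6971]
```

Ledge contact is confirmed. I relax the press and slide back toward the panel.

```bash
python3 -m handwheel '[-1,-0.01,0,0.06,0,0,0,-1,-0.06,0.015,0.045,0,0,0,-1,-0.1,0.03,0.035,0,0,0,-1,-0.1,0.03,0.035,0,0,0]'; python3 -c "
from goal import *
go(.0025,0,0)"; python3 -m handwheel '[-1,-0.025,0.01,-0.005,0,0,0,-1,-0.05,0.015,-0.01,0,0,0,-1,-0.05,0.015,-0.01,0,0,0]';python3 -c "
from goal import *
go(.0025,0,0)"
```

```text
time_s: 16.55
position: [0.6088, -0.2311, 0.1487]
ee_rot: [2.878, 0.0, 1.269]
force: [0.1, -1.4, 2.5]
gripper_width: 0.0042
shift [-0.0394  0.0292 -0.0376] turn [0.0111 0.0325 0.0127] now in rest [ 0.0052 -0.0008  0.0012] [ 0.0834 -1.3841  2.4615]
time_s: 16.85
position: [0.606, -0.2301, 0.1478]
ee_rot: [2.879, -0.0, 1.27]
force: [0.2, -0.1, 0.2]
gripper_width: 0.0038
shift [ 0.0164  0.0076 -0.021 ] turn [0.0067 0.0228 0.0095] now in rest [ 0.0021 -0.0006  0.0012] [ 0.2076 -0.1293  0.1927]
```

```bash
python3 -m handwheel '[-1,-0.025,0.01,-0.015,0,0,0,-1,-0.05,0.015,-0.02,0,0,0,-1,-0.05,0.015,-0.02,0,0,0]';python3 -c "
from goal import *
go(.0025,0,0)";python3 -m handwheel '[-1,-0.025,0.01,-0.005,0,0,0,-1,-0.03,0.01,-0.01,0,0,0,-1,-0.03,0.01,-0.01,0,0,0]';python3 -c "
from goal import *
go(.0025,0,0)"
```

```text
time_s: 17.15
position: [0.6042, -0.2295, 0.1474]
ee_rot: [2.877, 0.0, 1.27]
force: [3.0, -1.1, -0.2]
gripper_width: 0.0039
shift [ 0.0526 -0.004  -0.0115] turn [0.0132 0.038  0.0032] now in rest [ 0.0002 -0.0006  0.0012] [ 2.9883 -1.1021 -0.2442]
time_s: 17.45
position: [0.6037, -0.2294, 0.1473]
ee_rot: [2.875, 0.0, 1.27]
force: [5.9, -2.3, -1.1]
gripper_width: 0.0038
shift [ 0.0632 -0.0064 -0.0114] turn [0.0181 0.0573 0.0029] now in rest [-0.0004 -0.0006  0.0014] [ 5.9473 -2.2578 -1.0629]
```

```bash
python3 -m handwheel '[-1,0.005,0,-0.02,0,0,0,-1,0.01,0,-0.04,0,0,0,-1,0.01,0,-0.04,0,0,0]';python3 -c "
from goal import *
go(.0025,0,0)"
```

```text
time_s: 17.75
position: [0.6041, -0.2295, 0.1472]
ee_rot: [2.874, 0.001, 1.27]
force: [-2.8, -0.0, 16.2]
gripper_width: 0.0041
shift [ 0.0543 -0.0031 -0.0089] turn [0.0312 0.0616 0.008 ] now in rest [ 0.0001 -0.0007  0.0011] [-2.7948 -0.0213 16.1805]
```

```bash
python3 -m handwheel '[-1,-0.015,0.003,0.025,0,0,0,-1,-0.015,0.003,0.025,0,0,0,-0.8,-0.015,0.003,0.025,0,0,0,-0.5,-0.015,0.003,0.025,0,0,0,-0.3,-0.015,0.003,0.025,0,0,0]';python3 -m handwheel '[-0.3,0,0,0,0,0,0,-0.3,0,0,0,0,0,0,-0.3,-0.05,0.015,0.2,0,0,0,-0.3,-0.12,0.04,0.5,0,0,0,-0.3,-0.25,0.075,1,0,0,0]'; python3 -m handwheel '[-0.3,-0.2,0.06,0.8,0,0,0,-0.3,-0.4,0.12,1.6,0,0,0,-0.3,-0.4,0.12,1.6,0,0,0]'; python3 - <<'E'
from goal import *
go(.0025,0,0)
c=[]
for cam,(x0,y0,x1,y1) in (('scene',(170,170,310,290)),('top',(250,130,370,220))):
    a=np.ascontiguousarray(manip.read_camera(cam)[y0:y1,x0:x1,::-1]);c.append(cv2.resize(a,(400,int(400*(y1-y0)/(x1-x0))),interpolation=cv2.INTER_CUBIC))
    for q in manip.mark_of('plate_orange_mid',cam)[:1]: print(cam,q['position'],q['p'])
    R,t=TR(P);print('expected',proj(cam,R@[.0025,0,.065]+t))
h=min(i.shape[0] for i in c);cv2.imwrite('pics/fin.png',np.hstack([i[:h] for i in c]))
E
```

```text
time_s: 18.25
position: [0.6009, -0.2287, 0.145]
ee_rot: [2.881, 0.0, 1.269]
force: [-0.8, -0.5, 0.5]
gripper_width: 0.0301
time_s: 18.75
position: [0.5888, -0.2247, 0.1963]
ee_rot: [2.88, -0.0, 1.27]
force: [-0.1, -0.3, 1.4]
gripper_width: 0.0299
time_s: 19.05
position: [0.5714, -0.219, 0.2838]
ee_rot: [2.868, 0.002, 1.27]
force: [0.4, -1.1, 0.6]
gripper_width: 0.0298
shift [ 0.7089 -0.2138 -2.7396] turn [0.0535 0.1185 0.0075] now in rest [ 0.0019 -0.0003  0.1419] [ 0.4064 -1.0593  0.5746]
scene [223.7, 235.9] 0.88
expected [[226.5035 232.2318]]
top [307.0, 188.2] 0.63
expected [[302.2954 184.264 ]]
```

View pics/fin.png

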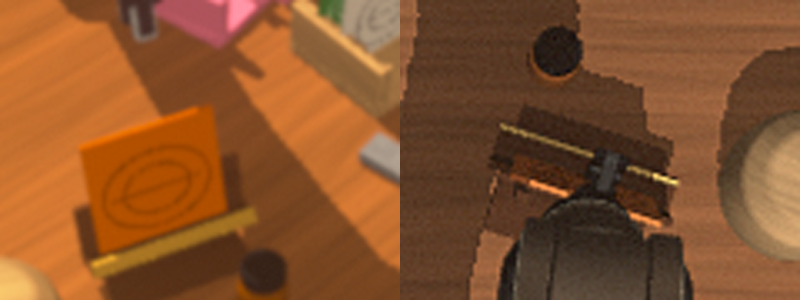

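The plate stands on the ledge behind the lip, centred on the panel. I back off and check its pose numerically from the silhouettes.

```bash
python3 -m handwheel '[-0.3,-0.6,0.5,0.6,0,0,0,-0.3,-1.2,1,1.2,0,0,0,-0.3,-1.8,1.6,1.8,0,0,0,-0.3,-2.4,2.2,1.8,0,0,0,-0.3,-2.4,2.2,1.8,0,0,0]'; python3 - <<'E'
from goal import *
def mask(cam):
    manip.read_camera(cam);return manip.silhouettes('plate_orange_mid',cam)[0]['region'].astype(np.uint8)
ms={c:mask(c) for c in('scene','top')}
print({c:int(m.sum()) for c,m in ms.items()})
def quad(m):
    h=cv2.convexHull(max(cv2.findContours(m,0,2)[0],key=len));k=.02
    while len(q:=cv2.approxPolyDP(h,k*cv2.arcLength(h,True),True))>4:k+=.005
    return q[:,0]
print(quad(ms['scene']).tolist())
C=np.array([[x,y,z] for x in(-.0025,.0025) for y in(-.07,.07) for z in(-.065,.065)])
def iou(p,c,lean):
    R,t=TR([p[0],p[1],p[2]],lean);R0,_=TR(p)
    b=R0@[0.0,0,0]+t
    pts=(R@(C+[.0025,0,.065]).T).T+b
    m=np.zeros((384,512),np.uint8);cv2.fillConvexPoly(m,cv2.convexHull((proj(c,pts)*16).round().astype(np.int32)),1,shift=4)
    return (m&ms[c]).sum()/(m|ms[c]).sum()
for lean in(0,.1,.18,.26,.34):
    best=max(((iou([P[0]+dx,P[1]+dy,P[2]],'scene',lean)),dx,dy) for dx in np.arange(-.016,.017,.002) for dy in np.arange(-.016,.017,.002))
    print(lean,np.round(best,3),'top there',round(iou([P[0]+best[1],P[1]+best[2],P[2]],'top',lean),3),'nominal',round(iou(P,'scene',lean),3),round(iou(P,'top',lean),3))
manip.read_camera('scene')
for n in('plate_green','plate_white','hat_block','jar','brush'): print(n,[np.round(q['position'],1) for q in manip.mark_of(n,'scene')[:1]])
E
```

```text
time_s: 19.75
position: [0.4471, -0.1054, 0.3662]
ee_rot: [2.879, 0.002, 1.273]
force: [-0.3, 0.8, 0.1]
gripper_width: 0.0299
{'scene': 1750, 'top': 250}
[[243, 208], [247, 243], [205, 257], [199, 222]]
0 [ 0.784 -0.016 -0.004] top there 0.0 nominal 0.643 0.0
0.1 [ 0.869 -0.014 -0.002] top there 0.0 nominal 0.735 0.0
0.18 [ 0.924 -0.008 -0.006] top there 0.0 nominal 0.805 0.0
0.26 [ 0.931 -0.004 -0.008] top there 0.0 nominal 0.866 0.0
0.34 [ 0.892 -0.002 -0.01 ] top there 0.0 nominal 0.843 0.0
plate_green [array([295. , 180.9])]
plate_white [array([299.8, 183.8])]
hat_block [array([173.2, 296.1])]
jar [array([260.2, 281. ])]
brush [array([327.3, 234.1])]
```

The scene fits the nominal lean. The top silhouette latched onto something else, so I check the top view by colour.

```bash
python3 - <<'E'
from goal import *
im=manip.read_camera('top');h=cv2.cvtColor(im,cv2.COLOR_RGB2HSV)
def m_(im):
    h=cv2.cvtColor(im,cv2.COLOR_RGB2HSV);return ((h[...,0]<14)&(h[...,1]>190)&(h[...,2]>90)).astype(np.uint8)
t=m_(im);t[:155]=0;t[215:]=0;t[:,:265]=0;t[:,340:]=0
ys,xs=np.nonzero(t);print(len(xs),xs.min(),xs.max(),ys.min(),ys.max())
M=manip.silhouettes('plate_orange_mid','top')
for q in M: yy,xx=np.nonzero(q['region']);print(q['p'],q['position'],xx.min(),xx.max(),yy.min(),yy.max())
for lean in(.1,.18,.26,.34):
    R,_=TR(P,lean);tt=TR([.6297,-.2458,-.291])[1];R=TR([0,0,-.291],lean)[0]
    C=[[x,y,z] for x in(0,.005) for y in(-.07,.07) for z in(.13,0)]
    pr=proj('top',[R@c+tt for c in np.array(C)]);print(lean,'top edge px',pr[[0,2,4,6]].round(1).tolist(),'bottom',pr[[5,7]].round(1).tolist())
# brightest/edge rows near expected top edge
for c in(285,300,315): print(c,[tuple(int(v) for v in im[r,c]) for r in range(168,202,2)])
E
```

```text
5 288 303 155 188
0.61 [304.5, 188.8] 283 327 177 196
0.1 top edge px [[330.1, 189.7], [284.8, 175.0], [330.7, 188.1], [285.4, 173.4]] bottom [[325.3, 188.7], [284.1, 175.3]]
0.18 top edge px [[329.0, 193.0], [283.7, 178.3], [329.6, 191.4], [284.3, 176.7]] bottom [[325.3, 188.7], [284.1, 175.3]]
0.26 top edge px [[327.9, 196.4], [282.6, 181.7], [328.4, 194.8], [283.2, 180.1]] bottom [[325.3, 188.7], [284.1, 175.3]]
0.34 top edge px [[326.7, 199.7], [281.6, 185.0], [327.3, 198.1], [282.1, 183.4]] bottom [[325.3, 188.7], [284.1, 175.3]]
285 [(76, 55, 32), (73, 51, 33), (60, 39, 21), (63, 40, 25), (76, 41, 21), (87, 48, 24), (85, 48, 19), (119, 67, 38), (121, 73, 39), (44, 24, 14), (98, 63, 45), (91, 58, 38), (89, 55, 35), (93, 57, 35), (93, 60, 39), (92, 56, 38), (95, 57, 38)]
300 [(64, 41, 26), (60, 39, 22), (54, 28, 17), (147, 114, 63), (53, 29, 15), (68, 45, 31), (59, 33, 17), (62, 30, 4), (76, 43, 24), (76, 41, 18), (243, 145, 76), (77, 50, 30), (84, 50, 28), (90, 56, 37), (88, 51, 33), (93, 55, 34), (97, 57, 37)]
315 [(88, 58, 39), (60, 39, 19), (60, 34, 16), (61, 38, 20), (57, 36, 19), (120, 92, 52), (70, 45, 26), (61, 38, 26), (58, 34, 21), (80, 45, 26), (79, 42, 24), (64, 33, 13), (196, 118, 59), (117, 74, 41), (43, 28, 16), (97, 60, 37), (92, 52, 30)]
```

Now the top silhouette (columns 283–327, rows 177–196) and the bright top edge (column 300, row 188) match a lean of 0.26 rad to about 1 px. I hand in.

```bash
python3 -c "
from rig import manip
s=manip.read_state();print(s['time_s'],s['force']);print(manip.sign_off())"
```

```text
20.35 [ 0.0490945  -0.29394003 -0.79395904]
the job is handed in; nothing more can be done
None
```

The orange plate is on the copy stand and the job was handed in at about 20 s of the 64 s allowed. No verdict is reported.

- **Keeper:** I pushed the knob round with closed fingers. The bar was measured at about 1.27 rad, and the picture taken afterwards shows it clear of all three plates.
- **Plate:** I gripped the orange plate by its top edge and slid it straight up, then lowered it in front of the panel. It met the ledge at about 20 N and the panel at about 6 N. I seated it, released it and moved the arm away.

**Last checks**
- **Pose:** The top view matches a plate leaning 0.26 rad, flat on the panel, to about 1 px. The scene view fits that lean best, though 0.18 rad scored almost as well. The plate looks centred on the panel to within a few mm.
- **Camera disagreement:** The wrist camera put the stand about 10 mm further along its ledge than the fixed cameras did. I placed for a point in between, which is inside the 20 mm tolerance.
- **Top-view check:** The first automatic top-view overlap came out as 0. I did not find out why. The repeated measurement agreed, and I relied on that one.
- **Other objects:** Green and white plates, jar and brush were found in the scene view within about 6 px of their first positions. That check is coarse, and I saw no contact with them. The hat block had no first position in that view to compare with.

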